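# Draw the sprung pointer out over the sample dish and hold it

### The arm

A 7-joint arm with a two-finger parallel gripper is mounted at the origin on a cart in front of the work surface, level with it; the furniture and walls round the work are solid. World frame = base frame: x ahead of the robot, y to its left, z up, the work surface at z = 0. Lengths are in m, angles in rad, forces in N, time in s.
With the tool pointing down it reaches from about 0.4 to 0.85 m from the base axis. Payload 10.4 kg.
Tool frame: the origin (TCP) lies between the finger pads; the fingertips stand manip.finger_overhang ahead of it and the grasp point (between the pads) lies 11 mm behind it (manip.finger_overhang is the distance from the TCP to the fingertips, in m); x points along the fingers, z is the direction in which the jaws open and shut, and the axes are right-handed (so a half turn about x gives the same grasp; the last joint's range is limited). The gripper opens to 85 mm and grips with 20 to 120 N. Pads are 22 mm wide; open, the fingers measure 114 mm over their backs; the gripper's body (76 mm by 85 mm) begins 54 mm behind the grasp point. The pads swing forward as they close: fully open they stand 13 mm farther back than shut.
Start: joints at [-1.167, 0.332, -0.065, 1.46, 0.022, 1.35, -0.088], TCP at [0.259, 0.569, 0.209] pointing down, gripper open.
Joint ranges: [-2.6, 2.6], [-0.5, 2.12], [-1.47, 1.34], [0.16, 2.42], [-1.27, 4.41], [0.06, 2.06], [-2.6, 2.6]. Speed limits (rad/s): [2.22, 2.22, 2.79, 2.79, 3.14, 3.14, 3.14].

### API

Orientations are given as a unit quaternion [x, y, z, w].
In Python, from workcell import get_obs, camera, workorder, manip gives the robot as it stands. The module is installed in compiled form; this text tells all that it offers.
- The arm moves only by the tool play_rows, never from a script. Its argument "increments" is text: rows parted by semicolons, each of 4 numbers parted by spaces: the shift along the tool's x, y, z in m, then the turn about the tool's x in rad. A call has 1 to 20 rows; each row shifts and turns the pose as measured when the row begins, along the tool's axes as they then stand; what a row does not reach is not made up. A row lasts 1/10 s, in which the tool goes at most 50 mm and 8.59 degrees, less where a joint would pass 70% of its speed; a pose out of reach is approached as far as the arm can. A call is refused whole if a number of a shift passes 0.05 or a number of a turn 0.15, either way. A call with a gripper value outside its range is refused whole. "hand" is the gripper command: -1 is fully open, 1 is shut, values between are in proportion, set as the call begins (left out, the last holds). The fingers move at their own pace and stop on an object; "squeeze" is the grip in N (left out, the last holds). Time passes only in rows, so rows that do not move let the fingers close. It gives the time, the measured TCP pose, the force and the opening at its end, in the units of the state.
- get_obs(): the state, without advancing time (a new reading comes with each control period).
- camera(name): name is "side" or "top" or "wrist"; returns a dict with "img" (420x560x3 uint8, blue, green, red), "fov_y" (degrees; the focal length in pixels is half the picture's height over the tangent of half this angle, whatever the lens; pixels are square), "cx", "cy" (the principal point, pixels), "R" (3x3) and "t" (3): a world point X has camera coordinates R X + t; the wrist camera has in their place "tool_from_camera" (4x4, takes a point from camera to tool coordinates, whose origin is the TCP and whose axes are the tool frame's). Camera axes: x right, y down, z forward; pixel columns grow to the right and rows downward; lengths in m; the calibration is good to about 2 mm. A picture is of the moment at which its call begins: read the wrist's pose just before it. There is no depth.
- workorder.hand_in(): hands the job in, once; it reports no verdict.
The state is a dict: "clock": time; "joint_pos": joint angles; "joint_velocities": joint speeds; "tau": joint torques, N m; "position": TCP position; "ee_rot": TCP orientation; "ft_force": force on the tool from outside, world axes, zero at the start; "torque": the same for the moment, N m; "grip_width": opening from 0.0 (shut) to 1.0 (fully open).
Only numpy, scipy, OpenCV 4.12 (cv2) and the standard library are available. Lean on these libraries where they do the work, as an engineer would, in place of code of your own. Each camera call takes 0.05 s, during which the arm holds its last target.

### The job

Slide the carriage of the pointer rig along its rail, with the pointer rod still fully in, up against the end stop on the side where the shallow petri dish stands (not the side of the brass weight). Then pull the spring-loaded pointer rod out towards the robot by its upright grip until the dark length ring on the rod just comes out at the mouth of the barrel, and hold it there against the spring: finish still holding the grip. Leave the dish and the weight where they stand.

Things in the scene. Friction and masses are not known exactly. Their poses are not given: they have to be found in the camera images.
- rig: the fixed pointer rig: grey base plate 230 x 280 x 8 mm screwed down on the worktop, with two steel guide rods along y between grey end blocks (70 x 20 mm, tops 54 mm high). Origin on the worktop, 10 mm behind (+x) the plate's centre. Its x axis points away from the robot (turned up to 0.3 rad either way), y along the guide rods to the left, z up. On the front half of the plate are two sample places, at x = -80 mm, y = +80 mm and y = -80 mm
- carriage (a joint): position of the grey carriage along the guide rods, m, positive towards the rig's +y (left). 0 at mid-rail, end stops at +0.080 and -0.080. Stiff sliding: about 2.5 N, it stays where it is left
- carriage_knob (a point): black upright round knob on the carriage, diameter 22 mm, 38 mm tall (world z from 100 to 138 mm), for sliding it. Origin on its axis, 18 mm above its lower end (118 mm above the worktop). Lies 65 mm behind (rig +x) the rig's origin line and moves only along the rig's y. Below it (up to z = 93 mm) is the barrel, 29 mm across at its end collars, lying along the rig's x
- pointer_rod (a joint): how far the steel telescoping rod (10 mm thick) is drawn out of the barrel, towards the rig's -x, m. 0 fully in (start, held there by the spring), 0.055 with the dark ring (4 mm wide, hidden in the barrel at first) centred at the barrel's mouth, 0.075 hard end. The inner spring pulls it back in: 2 N at 0, 100 N/m more, 7.5 N at the mark. It springs back if let go
- rod_grip: upright steel grip on the free end of the rod, a round post of diameter 14 mm with a 17 mm cap; its plain post reaches from world z = 87 to 138 mm (cap to 141). Origin on its axis, 118 mm above the worktop. With the rod in, it stands 90 mm in front (rig -x) of the carriage knob and 45 mm in front of the barrel's mouth, at the same rig y. A short needle points down from it to z = 58 mm
- petri_dish: shallow round petri dish, 67 mm across, 15 mm high, on one of the two sample places of the plate. Origin at the centre of its underside
- weight: brass weight with a knob, 29 mm across, 44 mm high, on the other sample place. Origin at the centre of its underside
Mind the look-alikes: they are no part of the job. What is meant by the petri_dish is not green, pink or purple, and is the larger of those in its own colour.

How it is judged:
On the way:
1. the carriage is at the end stop on the petri dish's side, the rod still in (value of joint pointer_rod below 0.012 m and ((y of petri_dish in the frame of rig above 0 m and value of joint carriage above 0.075 m) or (y of petri_dish in the frame of rig below 0 m and value of joint carriage below -0.075 m))), for 0.2 s.
At the end, for the whole second after the job is handed in: the carriage is within 5 mm of the end stop on the petri dish's side, the rod is drawn out to its mark (within 6 mm) and still, and the fingers hold its grip with more than 3 N (value of joint pointer_rod between 0.049 and 0.061 m and velocity of joint pointer_rod between -0.01 and 0.01 m/s and contact force between the fingers and rod_grip above 3 N and ((y of petri_dish in the frame of rig above 0 m and value of joint carriage above 0.075 m) or (y of petri_dish in the frame of rig below 0 m and value of joint carriage below -0.075 m))); the arm keeps its last pose, push and grip.
It fails at once if the petri dish or the brass weight is displaced by more than 12 mm (distance of any of petri_dish, weight from where it was at the start of the episode above 0.012 m).
It also fails if it takes over 48 s, if anything falls off the work surface, if the arm or the gripper's body presses on something with over 40 N, if the wrist force passes 120 N, or if a joint passes its speed limit or range.

## Working session

There is one attempt and no reset: what is moved stays moved. The work goes in short steps, Python scripts to look and compute and a tool call to move; the robot and the scene stay as the last step left them, time stands still between calls to the robot, and variables do not carry over. Pictures are saved under pics/ and viewed, and the job is handed in when it is done.

Besides the shell and the picture viewer there is one more tool, called after "Call:" by a JSON object that holds its "api" and its "payload", one argument or row to a line. play_rows: Moves the arm, as the interface text tells. Its arguments: {"type":"object","properties":{"increments":{"type":"string"},"hand":{"type":"number"},"squeeze":{"type":"number"}},"required":["increments"]}

```bash
mkdir -p pics
python3 - <<'E'
from workcell import get_obs, camera, manip
import cv2,pickle
o=get_obs();print(o);print(manip.finger_overhang)
for n in("side","top","wrist"):
    c=camera(n);cv2.imwrite(f"pics/{n}0.png",c["img"]);pickle.dump(c,open(f"{n}0.pkl","wb"))
    print(n,{k:v for k,v in c.items() if k!="img"})
E
```

```text
{'clock': 0.0, 'joint_pos': array([-1.16660341,  0.33289826, -0.06468164,  1.46098626,  0.02156873,
        1.34989341, -0.08851257]), 'joint_velocities': array([-0.00104688, -0.00124089,  0.00095579, -0.00040429,  0.00047416,
        0.0022738 ,  0.00042612]), 'tau': array([-3.28972210e-04, -6.25436282e+01,  4.86784370e-02, -3.91596007e+01,
        1.63249369e-02,  9.78259777e-03,  2.19175615e-05]), 'position': array([0.25855122, 0.56854338, 0.20857797]), 'ee_rot': array([-0.3830627 ,  0.59498596,  0.38246497,  0.59411718]), 'ft_force': array([-0.55529487, -0.26019973,  0.58769714]), 'torque': array([ 0.01220539, -0.00867039,  0.01344227]), 'grip_width': 0.9976147008117154}
0.008
side {'fov_y': 54.201947781178184, 'cx': 282.18436049938913, 'cy': 211.88574244222204, 'R': array([[ 0.96570245, -0.25938534,  0.0117484 ],
       [-0.15543136, -0.61373708, -0.77405936],
       [ 0.20799007,  0.74568495, -0.63300401]]), 't': array([-0.4813256 ,  0.10629669,  0.84506414])}
top {'fov_y': 55.975184132776455, 'cx': 279.01696006000225, 'cy': 212.49796061696904, 'R': array([[-1.90980851e-03, -9.99599633e-01,  2.82298691e-02],
       [-9.99087494e-01,  7.02800786e-04, -4.27046396e-02],
       [ 4.26677021e-02, -2.82856669e-02, -9.98688835e-01]]), 't': array([-0.05756768,  0.50938042,  0.96991087])}
wrist {'fov_y': 67.98107331717401, 'cx': 282.51512829888946, 'cy': 210.70357003055202, 'tool_from_camera': array([[-4.66805559e-04, -2.70740840e-01,  9.62652159e-01,
        -1.63716123e-01],
       [-1.17034022e-03, -9.62651457e-01, -2.70741210e-01,
         6.84349528e-02],
       [ 9.99999206e-01, -1.25301404e-03,  1.32512156e-04,
        -4.67642146e-06],
       [ 0.00000000e+00,  0.00000000e+00,  0.00000000e+00,
         1.00000000e+00]])}
```

View pics/top0.png

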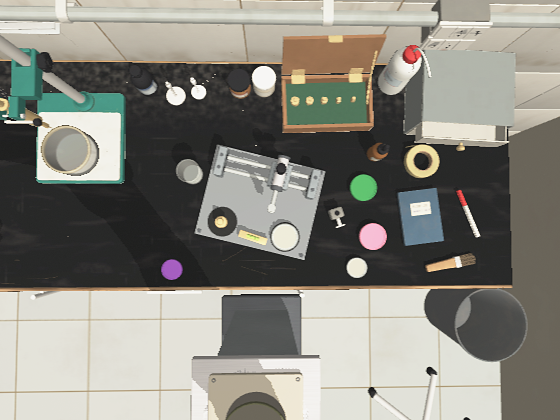

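View pics/side0.png

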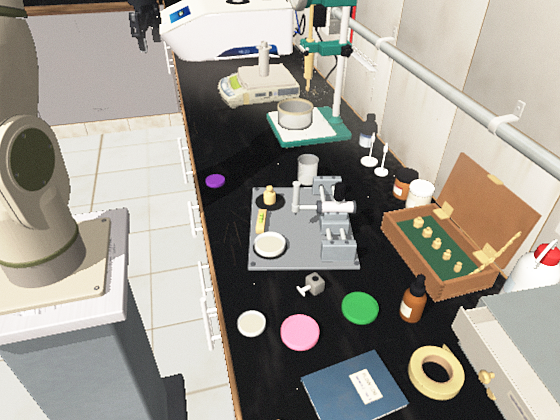

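View pics/wrist0.png

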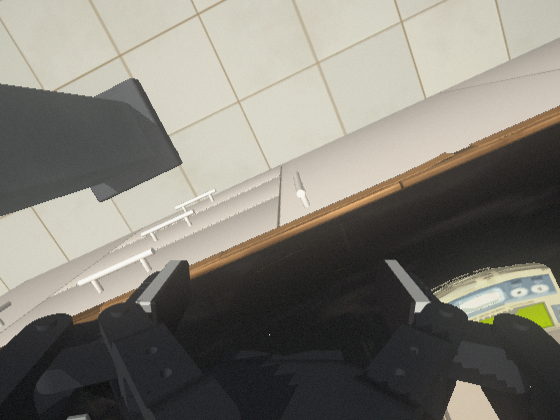

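Top view: the plate lies about (260,200), the dish about (285,237) at rig −y, and the weight about (221,221) at +y. The carriage is right of mid-rail, with the knob near (281,170) and the grip near (272,208). I'll zoom in next.

```bash
cat > h.py <<'E'
import numpy as np,pickle,cv2
def ray(c,u,v):
    f=c["img"].shape[0]/2/np.tan(np.radians(c["fov_y"]/2))
    d=c["R"].T@np.array([(u-c["cx"])/f,(v-c["cy"])/f,1]); o=-c["R"].T@c["t"]; return o,d
def onz(c,u,v,z):
    o,d=ray(c,u,v); return o+d*(z-o[2])/d[2]
def proj(c,X):
    f=c["img"].shape[0]/2/np.tan(np.radians(c["fov_y"]/2)); p=c["R"]@np.array(X)+c["t"]; return f*p[:2]/p[2]+[c["cx"],c["cy"]]
def tri(c1,p1,c2,p2):
    o1,d1=ray(c1,*p1);o2,d2=ray(c2,*p2)
    s=np.linalg.lstsq(np.c_[d1,-d2],o2-o1,rcond=None)[0]
    a=o1+s[0]*d1;b=o2+s[1]*d2
    return (a+b)/2,np.linalg.norm(a-b)
E
python3 - <<'E'
from h import *
t=pickle.load(open("top0.pkl","rb"));s=pickle.load(open("side0.pkl","rb"))
cv2.imwrite("pics/topz.png",cv2.resize(t["img"][135:270,185:335],None,fx=5,fy=5,interpolation=cv2.INTER_CUBIC)[:600])
cv2.imwrite("pics/topz.png",cv2.resize(t["img"][140:265,190:330],None,fx=4.8,fy=4.8,interpolation=cv2.INTER_CUBIC))
cv2.imwrite("pics/sidez.png",cv2.resize(s["img"][165:280,240:370],None,fx=5,fy=5,interpolation=cv2.INTER_CUBIC))
E
```

```text
(no output)
```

View pics/topz.png

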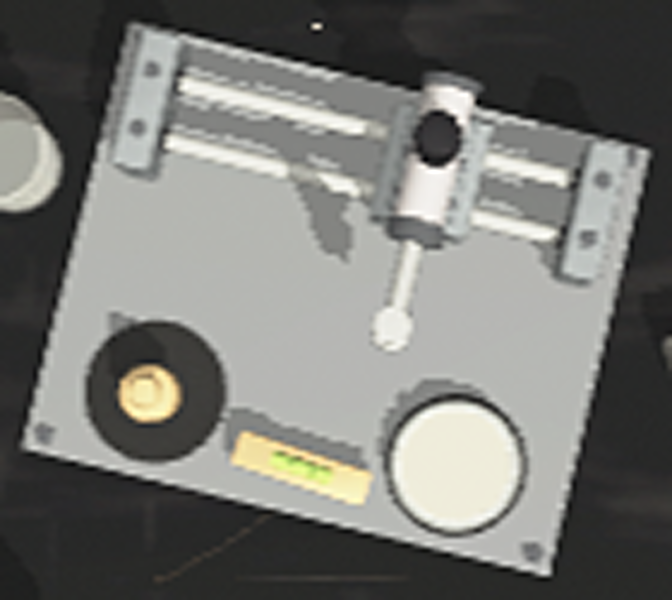

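View pics/sidez.png

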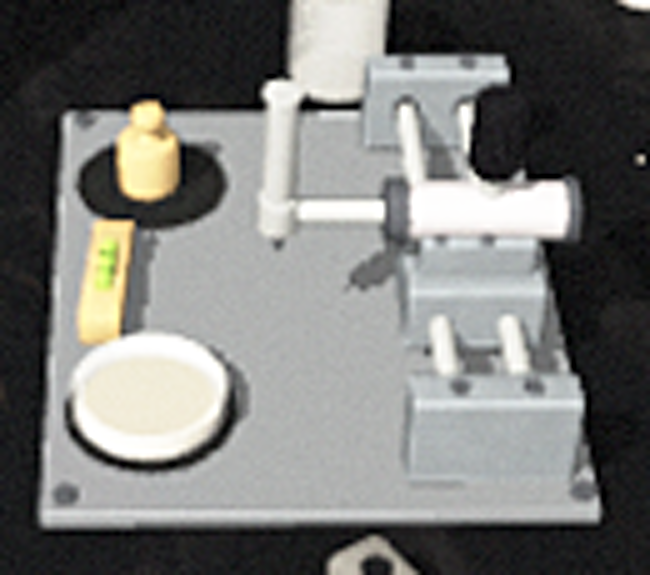

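Run:
```python
from h import *
t=pickle.load(open("top0.pkl","rb"));s=pickle.load(open("side0.pkl","rb"))
Z=lambda x,y:(x/4.8+190-.4,y/4.8+140-.4)
S=lambda x,y:(x/5+240-.4,y/5+165-.4)
C=[onz(t,*Z(*p),.008) for p in[(132,22),(650,150),(548,576),(22,450)]]
C=np.array(C);print(C)
print([np.linalg.norm(C[i]-C[i-1]) for i in range(4)])
x=(C[0]-C[3]+C[1]-C[2]);x/=np.linalg.norm(x);print("yaw",np.arctan2(x[1],x[0]))
y=(C[0]-C[1]+C[3]-C[2]);print("yaw from y",np.arctan2(-y[0],y[1]))
yaw=(np.arctan2(x[1],x[0])+np.arctan2(-y[0],y[1]))/2
ex=np.array([np.cos(yaw),np.sin(yaw),0]);ey=np.array([-np.sin(yaw),np.cos(yaw),0])
O=C.mean(0)+.01*ex;O[2]=0;print("O",O,yaw)
R=np.c_[ex,ey,[0,0,1]]
def rig(P):return R.T@(P-O)
k=onz(t,*Z(438,134),.138);print("knob top",k,rig(k))
g=onz(t,*Z(392,326),.141);print("grip top",g,rig(g))
g2,e=tri(t,Z(392,326),s,S(282,92));print("grip tri",g2,e,rig(g2))
d=onz(t,*Z(456,464),.023);print("dish",d,rig(d))
w=onz(t,*Z(148,391),.052);print("w",w,rig(w))
np.savez("rig.npz",R=R,O=O)
for q in(-.08,):
  for nm,P in(("knob",[.065,q,.118]),("grip",[-.025,q,.118]),("gripout",[-.08,q,.118])): print(nm,O+R@P)
```

```text
[[ 0.68057281  0.09624262  0.008     ]
 [ 0.61413996 -0.17418379  0.008     ]
 [ 0.39225545 -0.11964642  0.008     ]
 [ 0.45799902  0.15162617  0.008     ]]
[np.float64(0.22936091684718973), np.float64(0.27846681304331433), np.float64(0.22848864144903486), np.float64(0.27912547913233055)]
yaw -0.24244940750405303
yaw from y -0.2393269287124193
O [ 0.54595307 -0.01387601  0.        ] -0.24088816810823616
knob top [ 0.60182517 -0.05883158  0.138     ] [ 0.06498371 -0.0303284   0.138     ]
grip top [ 0.51454364 -0.03787237  0.141     ] [-0.02477784 -0.0307967   0.141     ]
grip tri [ 0.51509436 -0.03801913  0.13997289] 0.001023858652337834 [-0.024208   -0.03080784  0.13997289]
dish [ 0.45052296 -0.07148653  0.023     ] [-0.07893085 -0.07871341  0.023     ]
w [0.4873754  0.08183546 0.052     ] [-0.07971976  0.07897334  0.052     ]
knob [ 0.58999108 -0.10707287  0.118     ]
grip [ 0.50258969 -0.085602    0.118     ]
gripout [ 0.44917774 -0.07248091  0.118     ]
```

```bash
cat > go.py <<'E'
from h import *
from workcell import get_obs
from scipy.spatial.transform import Rotation as Ro
d=np.load("rig.npz");R,O=d["R"],d["O"]
def st():
    o=get_obs();T=Ro.from_quat(o["ee_rot"]).as_matrix();p=o["position"]
    print("clock",round(o["clock"],2),"tcp",p.round(4),"rig",(R.T@(p-O)).round(4),"F_rig",(R.T@o["ft_force"]).round(1),"gw",round(o["grip_width"],3))
    print("tool axes in rig (cols)\n",(R.T@T).round(3))
    zr=R.T@T[:,2]; 
    print("turn about +x, worldz yaw of tool z rel rig y:",np.arctan2(-zr[0],zr[1]))
    return o,T,p
def to(P_rig):
    o,T,p=st(); dd=T.T@(O+R@np.array(P_rig)-p); print("tool shift to",P_rig,":",dd.round(4))
E
python3 -c "
from go import *
to([-.025,-.0305,.2])
print(get_obs()['joint_pos'])"
```

```text
clock 0.15 tcp [0.2586 0.5687 0.2088] rig [-0.418   0.4972  0.2088] F_rig [-0.4  0.8 -0.3] gw 0.999
tool axes in rig (cols)
 [[-0.    -0.983  0.185]
 [-0.001  0.185  0.983]
 [-1.    -0.    -0.001]]
turn about +x, worldz yaw of tool z rel rig y: -0.1859103989918813
tool shift to [-0.025, -0.0305, 0.2] : [ 0.0093 -0.4838 -0.4459]
[-1.16659768  0.33273142 -0.0647156   1.46072277  0.02159832  1.34990019
 -0.08853065]
```

Call:
{"api": "play_rows", "payload": {
  "increments": "0 -0.034 -0.032 0;0 -0.034 -0.032 0;0 -0.034 -0.032 0;0 -0.034 -0.032 0;0 -0.034 -0.032 0;0 -0.034 -0.032 0;0 -0.034 -0.032 0;0 -0.034 -0.032 0;0 -0.034 -0.032 0;0 -0.034 -0.032 0;0 0 0 -0.06;0 0 0 -0.06;0 0 0 -0.06;0 0 0 0",
  "hand": -1,
  "squeeze": 60
}}

```text
clock: 1.55
position: [0.4394, 0.1167, 0.2051]
ee_rot: [-0.435, 0.559, 0.436, 0.555]
ft_force: [-0.8, 0.3, -0.4]
grip_width: 0.998
```

```bash
python3 -c "
from go import *
to([-.025,-.0305,.2])"
```

```text
clock 1.55 tcp [0.4394 0.1167 0.2051] rig [-0.1347  0.1014  0.2051] F_rig [-0.9  0.1 -0.4] gw 0.998
tool axes in rig (cols)
 [[-0.004 -1.     0.002]
 [-0.003  0.002  1.   ]
 [-1.     0.004 -0.003]]
turn about +x, worldz yaw of tool z rel rig y: -0.0018850928504143833
tool shift to [-0.025, -0.0305, 0.2] : [ 0.0051 -0.1099 -0.1317]
```

Call:
{"api": "play_rows", "payload": {
  "increments": "0 -0.027 -0.033 0;0 -0.027 -0.033 0;0 -0.027 -0.033 0;0 -0.025 -0.03 0;0 -0.005 -0.005 0;0 0 0 0"
}}

```text
clock: 2.15
position: [0.5166, -0.0438, 0.2046]
ee_rot: [-0.434, 0.56, 0.435, 0.556]
ft_force: [-0.1, 0.6, -1.4]
grip_width: 1.0
```

Run:
```python
from go import *
to([-.025,-.0305,.107])
from workcell import camera
c=camera("wrist");cv2.imwrite("pics/w1.png",c["img"])
```

```text
clock 2.15 tcp [ 0.5166 -0.0438  0.2046] rig [-0.0214 -0.036   0.2046] F_rig [-0.2  0.5 -1.4] gw 1.0
tool axes in rig (cols)
 [[-0.004 -1.     0.007]
 [-0.003  0.007  1.   ]
 [-1.     0.004 -0.004]]
turn about +x, worldz yaw of tool z rel rig y: -0.006819124194592287
tool shift to [-0.025, -0.0305, 0.107] : [0.0976 0.0033 0.0058]
```

View pics/w1.png

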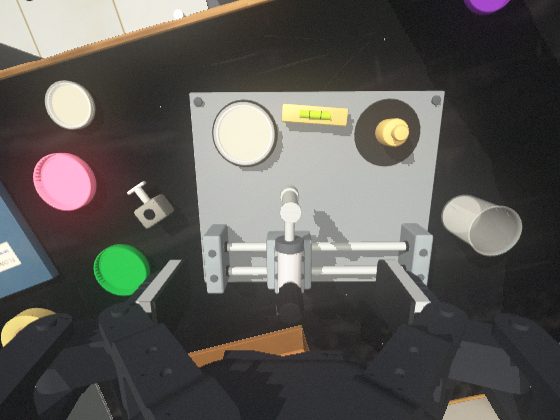

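Call:
{"api": "play_rows", "payload": {
  "increments": "0.02 0.003 0.006 0;0.025 0 0 0;0.025 0 0 0;0.02 0 0 0;0.006 0 0 0;0 0 0 0"
}}

```text
clock: 2.8
position: [0.5129, -0.0266, 0.1062]
ee_rot: [-0.435, 0.557, 0.438, 0.555]
ft_force: [-0.2, 0.2, 0.5]
grip_width: 1.0
```

Run:
```python
from go import *
to([-.025,-.0305,.107])
from workcell import camera
c=camera("side");cv2.imwrite("pics/s1.png",cv2.resize(c["img"][100:280,200:420],None,fx=3,fy=3))
```

```text
clock 2.8 tcp [ 0.5129 -0.0266  0.1062] rig [-0.0291 -0.0203  0.1062] F_rig [-0.2  0.2  0.5] gw 1.0
tool axes in rig (cols)
 [[-0.004 -1.    -0.002]
 [ 0.001 -0.002  1.   ]
 [-1.     0.004  0.001]]
turn about +x, worldz yaw of tool z rel rig y: 0.0015948669228586913
tool shift to [-0.025, -0.0305, 0.107] : [-0.0008 -0.004  -0.0102]
```

View pics/s1.png

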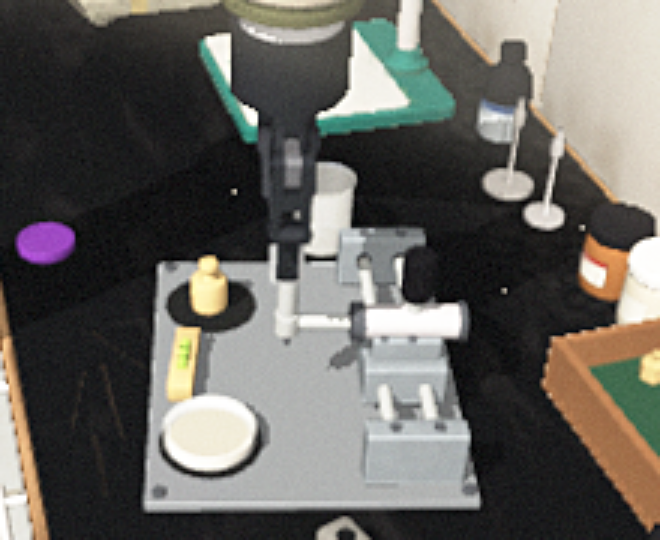

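The grip post stands between the jaws. I'll centre on it and close.

Call:
{"api": "play_rows", "payload": {
  "increments": "0 -0.004 -0.01 0;0 0 0 0;0 0 0 0"
}}

```text
clock: 3.15
position: [0.5164, -0.0377, 0.1094]
ee_rot: [-0.436, 0.555, 0.438, 0.557]
ft_force: [0.2, -0.5, -0.2]
grip_width: 0.996
```

```bash
python3 -c "
from go import *
to([-.025,-.0305,.107])"
```

```text
clock 3.15 tcp [ 0.5164 -0.0377  0.1094] rig [-0.0231 -0.0302  0.1094] F_rig [ 0.3 -0.4 -0.2] gw 0.996
tool axes in rig (cols)
 [[-0.    -1.    -0.002]
 [ 0.003 -0.002  1.   ]
 [-1.     0.     0.003]]
turn about +x, worldz yaw of tool z rel rig y: 0.002147742634850628
tool shift to [-0.025, -0.0305, 0.107] : [ 0.0024  0.0019 -0.0004]
```

Call:
{"api": "play_rows", "payload": {
  "increments": "0.002 0.002 0 0;0 0 0 0;0 0 0 0;0 0 0 0;0 0 0 0;0 0 0 0;0 0 0 0;0 0 0 0;0 0 0 0;0 0 0 0",
  "hand": 1,
  "squeeze": 60
}}

```text
clock: 4.15
position: [0.5148, -0.0372, 0.1084]
ee_rot: [-0.436, 0.555, 0.437, 0.557]
ft_force: [-0.7, -0.1, 1.4]
grip_width: 0.141
```

```bash
python3 -c "
from go import *
to([-.025,-.08,.107])"
```

```text
clock 4.15 tcp [ 0.5148 -0.0372  0.1084] rig [-0.0247 -0.0301  0.1084] F_rig [-0.7 -0.3  1.4] gw 0.141
tool axes in rig (cols)
 [[ 0.001 -1.    -0.002]
 [ 0.004 -0.002  1.   ]
 [-1.    -0.001  0.004]]
turn about +x, worldz yaw of tool z rel rig y: 0.0015512845489196372
tool shift to [-0.025, -0.08, 0.107] : [ 0.0013  0.0004 -0.0499]
```

Call:
{"api": "play_rows", "payload": {
  "increments": "0 0 -0.006 0;0 0 -0.006 0;0 0 -0.006 0;0 0 -0.006 0;0 0 -0.006 0;0 0 -0.006 0;0 0 0 0"
}}

```text
clock: 4.85
position: [0.5058, -0.0741, 0.1084]
ee_rot: [-0.436, 0.554, 0.438, 0.558]
ft_force: [-1.2, -0.8, 2.1]
grip_width: 0.143
```

```bash
python3 -c "
from go import *
to([-.025,-.08,.107])"
```

```text
clock 4.85 tcp [ 0.5058 -0.0741  0.1084] rig [-0.0247 -0.0681  0.1084] F_rig [-1.  -1.1  2.1] gw 0.143
tool axes in rig (cols)
 [[ 0.001 -1.    -0.002]
 [ 0.006 -0.002  1.   ]
 [-1.    -0.001  0.006]]
turn about +x, worldz yaw of tool z rel rig y: 0.0023680105981916375
tool shift to [-0.025, -0.08, 0.107] : [ 0.0013  0.0004 -0.0119]
```

Call:
{"api": "play_rows", "payload": {
  "increments": "0 0 -0.004 0;0 0 -0.004 0;0 0 -0.004 0;0 0 -0.004 0;0 0 -0.003 0;0 0 0 0"
}}

```text
clock: 5.45
position: [0.5032, -0.0843, 0.1084]
ee_rot: [-0.436, 0.549, 0.442, 0.559]
ft_force: [-2.1, -3.1, 2.2]
grip_width: 0.14
```

Run:
```python
from go import *
to([-.08,-.08,.107])
from workcell import camera
c=camera("top");cv2.imwrite("pics/t2.png",cv2.resize(c["img"][130:270,190:340],None,fx=4,fy=4))
c=camera("side");cv2.imwrite("pics/s2.png",cv2.resize(c["img"][140:290,220:400],None,fx=4,fy=4))
```

```text
clock 5.45 tcp [ 0.5032 -0.0843  0.1084] rig [-0.0247 -0.0786  0.1084] F_rig [-1.3 -3.5  2.2] gw 0.14
tool axes in rig (cols)
 [[ 0.002 -1.    -0.01 ]
 [ 0.017 -0.01   1.   ]
 [-1.    -0.002  0.017]]
turn about +x, worldz yaw of tool z rel rig y: 0.010289581547431783
tool shift to [-0.08, -0.08, 0.107] : [ 0.0013  0.0553 -0.0008]
```

View pics/s2.png

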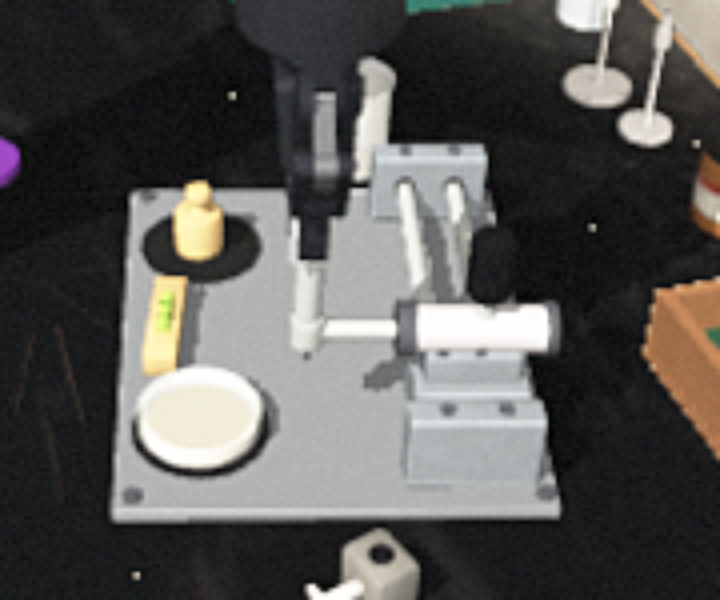

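View pics/t2.png

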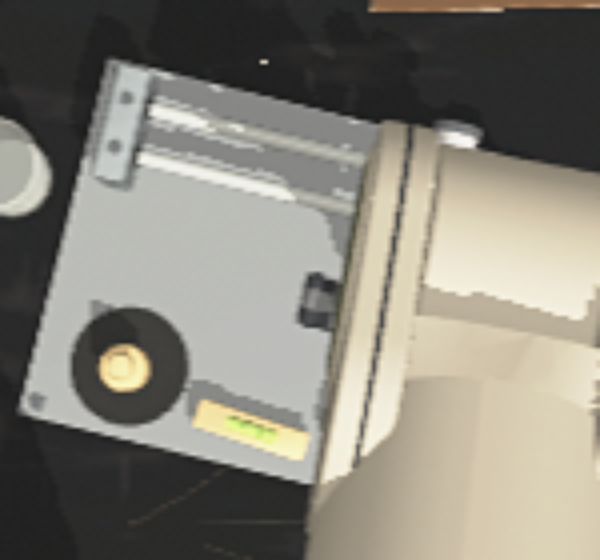

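The carriage looks close to the right end block. I'll press on a little to see whether it is at the stop.

Call:
{"api": "play_rows", "payload": {
  "increments": "0 0 -0.003 0;0 0 -0.004 0;0 0 -0.005 0;0 0 -0.006 0"
}}

```text
clock: 5.95
position: [0.5032, -0.0849, 0.1084]
ee_rot: [-0.435, 0.541, 0.45, 0.562]
ft_force: [5.8, 26.6, 1.1]
grip_width: 0.138
```

Run:
```python
from go import *
to([-.08,-.08,.107])
```

```text
clock 5.95 tcp [ 0.5032 -0.0849  0.1084] rig [-0.0246 -0.0792  0.1084] F_rig [-0.7 27.2  1.1] gw 0.138
tool axes in rig (cols)
 [[ 0.002 -1.    -0.023]
 [ 0.037 -0.023  0.999]
 [-0.999 -0.002  0.037]]
turn about +x, worldz yaw of tool z rel rig y: 0.023138074200733594
tool shift to [-0.08, -0.08, 0.107] : [0.0013 0.0554 0.0004]
```

At the stop: about 27 N of reaction, with TCP rig y −0.0792. I'll relax the push and pull the rod along tool +y.

Call:
{"api": "play_rows", "payload": {
  "increments": "0 0 0.001 0;0 0.005 0.0002 0.01;0 0.006 0.0001 0.01;0 0.006 0.0001 0;0 0.006 0.0001 0;0 0.006 0.0001 0;0 0.006 0.0001 0;0 0 0 0"
}}

```text
clock: 6.75
position: [0.4693, -0.0757, 0.1086]
ee_rot: [-0.431, 0.544, 0.441, 0.569]
ft_force: [6.5, 3.7, -4.7]
grip_width: 0.144
```

Run:
```python
from go import *
to([-.0797,-.0792,.1084])
```

```text
clock 6.75 tcp [ 0.4693 -0.0757  0.1086] rig [-0.0597 -0.0783  0.1086] F_rig [ 5.4  5.1 -4.7] gw 0.144
tool axes in rig (cols)
 [[ 0.01  -1.     0.001]
 [ 0.037  0.001  0.999]
 [-0.999 -0.01   0.037]]
turn about +x, worldz yaw of tool z rel rig y: -0.0008053258322239597
tool shift to [-0.0797, -0.0792, 0.1084] : [-0.0001  0.02   -0.0009]
```

Call:
{"api": "play_rows", "payload": {
  "increments": "0 0.005 -0.0003 0;0 0.005 -0.0003 0;0 0.005 -0.0003 0;0 0.004 0 0;0 0.001 0 0;0 0 0 0"
}}

```text
clock: 7.35
position: [0.4515, -0.0712, 0.1086]
ee_rot: [-0.433, 0.541, 0.438, 0.573]
ft_force: [7.8, 3.3, -6.9]
grip_width: 0.144
```

Run:
```python
from go import *
to([-.0797,-.0792,.1084])
from workcell import camera
c=camera("side");cv2.imwrite("pics/s3.png",cv2.resize(c["img"][170:280,230:370],None,fx=5,fy=5,interpolation=cv2.INTER_CUBIC))
pickle.dump(c,open("s3.pkl","wb"))
```

```text
clock 7.35 tcp [ 0.4515 -0.0712  0.1086] rig [-0.078  -0.0782  0.1086] F_rig [ 6.8  5.  -6.9] gw 0.144
tool axes in rig (cols)
 [[ 0.023 -1.     0.003]
 [ 0.041  0.004  0.999]
 [-0.999 -0.023  0.041]]
turn about +x, worldz yaw of tool z rel rig y: -0.0027810500208239235
tool shift to [-0.0797, -0.0792, 0.1084] : [ 0.0001  0.0017 -0.001 ]
```

View pics/s3.png

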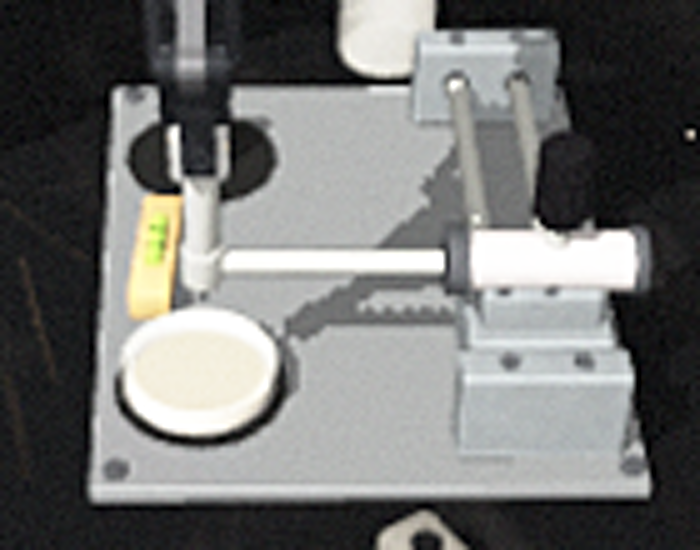

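Call:
{"api": "play_rows", "payload": {
  "increments": "0 0.002 -0.001 0;0 0.001 -0.001 0;0 0 0 0;0 0 0 0;0 0 0 0"
}}

```text
clock: 7.9
position: [0.4506, -0.0709, 0.1086]
ee_rot: [-0.435, 0.537, 0.435, 0.577]
ft_force: [8.3, 3.0, -5.1]
grip_width: 0.145
```

Run:
```python
from go import *
to([-.0797,-.0792,.1084])
from workcell import camera
c=camera("side");cv2.imwrite("pics/s4.png",cv2.resize(c["img"][180:260,250:370],None,fx=6.6,fy=6.6,interpolation=cv2.INTER_CUBIC))
pickle.dump(c,open("s4.pkl","wb"))
w=camera("wrist");cv2.imwrite("pics/w4.png",w["img"])
Z=lambda P:((proj(c,O+R@np.array(P))-[250,180])*6.6+3).round()
for x in(-.08,.02,.065): print(x,[Z([x,-.08,z]) for z in (.0785,.087,.138)])
for y in(-.07,-.075,-.08): print("knob top",y,Z([.065,y,.138]))
```

```text
clock 7.9 tcp [ 0.4506 -0.0709  0.1086] rig [-0.079  -0.0781  0.1086] F_rig [ 7.3  4.9 -5.1] gw 0.145
tool axes in rig (cols)
 [[ 0.034 -0.999  0.003]
 [ 0.045  0.005  0.999]
 [-0.998 -0.034  0.045]]
turn about +x, worldz yaw of tool z rel rig y: -0.003465460425843635
tool shift to [-0.0797, -0.0792, 0.1084] : [ 0.0001  0.0007 -0.0011]
-0.08 [array([125., 279.]), array([125., 258.]), array([123., 126.])]
0.02 [array([449., 277.]), array([451., 256.]), array([462., 124.])]
0.065 [array([594., 277.]), array([597., 256.]), array([614., 124.])]
knob top -0.07 [609. 103.]
knob top -0.075 [612. 114.]
knob top -0.08 [614. 124.]
```

View pics/s4.png

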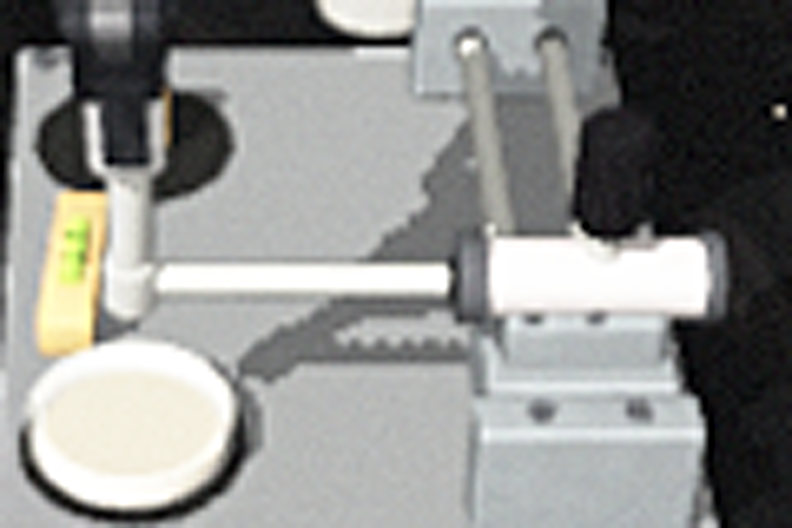

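View pics/w4.png

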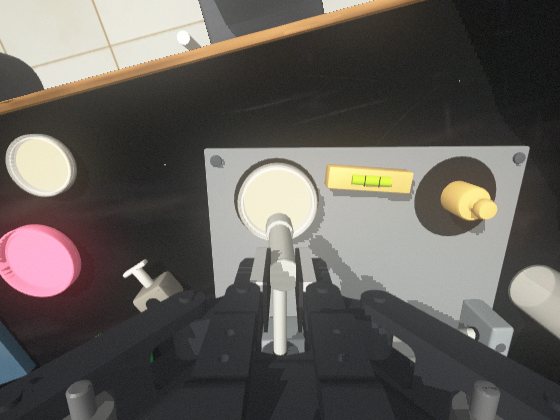

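Run:
```python
from go import *
from workcell import camera,workorder
for i in range(6): camera("side")
o,T,p=st(); print(o["joint_velocities"].round(4))
r=R.T@(p-O)
if abs(r[0]+.0795)<.0025 and r[1]<-.077: print(workorder.hand_in())
```

```text
clock 8.3 tcp [ 0.4506 -0.0709  0.1086] rig [-0.079  -0.0781  0.1086] F_rig [ 8.2  4.6 -6.1] gw 0.14
tool axes in rig (cols)
 [[ 0.034 -0.999  0.003]
 [ 0.045  0.005  0.999]
 [-0.998 -0.034  0.045]]
turn about +x, worldz yaw of tool z rel rig y: -0.0034991488257917944
[-0.0002 -0.0008  0.0009  0.0025  0.0003 -0.0005 -0.0001]
the job is handed in; nothing more can be done
None
```

The job is handed in at about 8.3 s of robot time. The carriage is at the dish-side stop (rig −y), and the rod is out to about its mark and held there. I gripped the rod's upright grip once at 60 N, slid the carriage to the stop with the rod still in, then pulled the rod straight out.

- **Carriage:** pressing on at the end of the slide gave about 27 N of reaction with the TCP at rig y −79 mm. It read −78 mm at the end, and the last side picture put the knob at about −80 mm.
- **Rod:** the TCP travel gives 54–55 mm, and the side picture gives about 53.5 mm. The pull measured 7.3–8.2 N, against the 7.5 N expected at the mark.
- **Holding:** the pose did not move over the last 0.4 s, and the fingers stayed closed on the grip.
- **Dish and weight:** the last pictures show both standing on their places. I judged this by eye and did not measure them again.

**Checks that were weaker:**
- **Dark ring:** I could not make it out as separate from the dark collar in the picture, so the rod's reach rests on the figures above.
- **Tool tilt:** the gripper tilted about 0.03–0.05 rad while pushing and pulling. That changes the estimates by less than 1 mm.

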